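Close the column clamp with its turnbuckle

TASK

Two clamping frames with turnbuckles stand on the lab bench. On the frame that holds the amber glass column, swing the turnbuckle's ball-ended bar up and over towards the robot, all the way to its stop, so that the turning body draws both end plates in against the column; then let go. Leave the empty frame's turnbuckle as it is.

Things in the scene. Friction and masses are not known exactly. Their poses are not given: they have to be found in the camera images.
- column_frame: Steel and aluminium frame, base 96 (x) x 200 (y) x 12 mm, holding an amber glass column with white flanges along its y axis. Origin: centre of its underside, z up, x away from the robot within 20 degrees. Two end plates (tops 127 mm high) slide along y. Between them, over the frame's middle, a steel turnbuckle lies along y, axis 105 mm above the bench, with a ball-ended 10 mm bar.
- tie_ball (a point): Centre of the black ball (24 mm diameter) on the bar of the column frame's turnbuckle, 85 mm from its axis; it moves on a circle in the frame's x-z plane at y = 0. Each end plate is 90 mm wide in x, 14 thick, its inner face 57 mm from the frame's middle when open, 45 mm when closed. The ball is clear to grip from above.
- tie (a joint): Turn of the column frame's turnbuckle, rad. 0: bar leans 55 degrees from upright away from the robot (frame +x), plates open. It grows as the bar swings over: upright at 0.96, stop at 2.0 (leaning 60 degrees to frame -x, towards the robot), plates closed; 6 mm per rad for each plate. Starts at 0 to 0.35, takes about 2 N at the ball, stays where left.
- spare_tie_ball (a point): Centre of the ball on the turnbuckle bar of the other, empty frame: the same frame in every way, but with no column in it. To be left alone.
Mind the look-alikes: they are no part of the job. What is shaped like the column_frame but pink, purple or red is not meant.

How it is judged:
At the end, for the whole second after the job is handed in: The column frame's turnbuckle is turned to its stop (joint above 1.8 of 2.0 rad, about 11 degrees short at most, each end plate within about 1 mm of the column's flange) and at rest (value of joint tie above 1.8 rad and velocity of joint tie between -0.1 and 0.1 rad/s); the robot touches nothing.
It fails at once if the empty frame's turnbuckle is turned (its ball moves more than 15 mm) (distance of spare_tie_ball from where it was at the start of the episode above 0.015 m).
It also fails if it takes over 32 s, if anything falls off the work surface, if the arm or the gripper's body presses on something with over 40 N, if the wrist force passes 120 N, or if a joint passes its speed limit or range.

ROBOT

A 7-joint arm with a two-finger parallel gripper is mounted at the origin on the work surface. World frame = base frame: x ahead of the robot, y to its left, z up, the work surface at z = 0. Lengths are in m, angles in rad, forces in N, time in s.
With the tool pointing down it reaches from about 0.35 to 0.9 m from the base axis. Payload 8.1 kg.
Tool frame: the origin (TCP) lies where the fingers leave the gripper's body, on its centre line; the fingertips stand 66 mm ahead of it and the grasp point (between the pads) lies 47 mm ahead of it (arm.tip_reach is the distance from the TCP to the fingertips, in m); z points along the fingers, y is the direction in which the jaws open and shut (so a half turn about z gives the same grasp; the last joint's range is limited). The gripper opens to 92 mm and grips with 3 to 60 N. Pads are 19 mm wide; open, the fingers measure 130 mm over their backs; the gripper's body (75 mm by 190 mm) begins 47 mm behind the grasp point.
Start: joints at [-1.213, 0.434, 0.025, 1.573, -0.012, 1.134, -0.075], TCP at [0.278, 0.56, 0.292] pointing down, gripper open.
Joint ranges: [-2.62, 2.62], [-0.44, 2.09], [-1.27, 1.32], [0.08, 2.57], [-1.32, 4.46], [0.12, 2], [-2.74, 2.74]. Speed limits (rad/s): [2.22, 2.22, 3.01, 3.01, 3.14, 3.14, 3.14].

INTERFACE

Orientations are given as a rotation vector (axis times angle).
In Python, from cell import arm gives the robot as it stands.
- The arm moves only by the tool carry_out, never from a script. Its argument "plan" is a list of rows, each a list of 5 numbers: the shift along the world's x, y, z in cm, then the turn about the world's z in rad, then the finger opening in cm, from 0 to 9.18. In form: [[tx, ty, tz, spin, fingers], ...]. A call has 1 to 20 rows; each row is the pose to reach, as a shift and turn from the pose measured when the call began; what a row does not reach only later rows make up. A row lasts 1/10 s, in which the tool goes at most 50 mm and 8.59 degrees, less where a joint would pass 70% of its speed; a pose out of reach is approached as far as the arm can. A call with a gripper value outside its range is refused whole. The fingers move at their own pace and stop on an object; "squeeze" is the grip in N (left out, the last holds). Time passes only in rows, so rows that repeat a pose let the fingers close. It gives the time, the measured TCP pose, the force and the opening at its end, in the units of the state.
- arm.observe(): the state, without advancing time (a new reading comes with each control period).
- arm.get_image(name): name is "side" or "top" or "wrist"; returns (picture, depth): 400x640x3 uint8, red, green, blue; 400x640 float32, m along the optical axis (not along the pixel's ray), 0 where there is no reading.
- arm.get_calibration(name): a dict with "intrinsics" (3x3 intrinsics, pixels), "D" ([k1, k2, p1, p2, k3] as OpenCV has them; the pictures are not rectified), "rvec" (rotation vector, rad) and "tvec" (3), from world to camera coordinates, as OpenCV has them; the wrist camera has in their place "tool_from_camera" (4x4, takes a point from camera to tool coordinates, whose origin is the TCP and whose axes are the flange's). Camera axes: x right, y down, z forward; pixel columns grow to the right and rows downward; lengths in m; the calibration is good to about 2 mm. A picture is of the moment at which its call begins: read the wrist's pose just before it. get_calibration takes no time and is no camera call.
- arm.sign_off(): hands the job in, once; it reports no verdict.
The state is a dict: "clock": time; "joints": joint angles; "dq": joint speeds; "joint_efforts": joint torques, N m; "position": TCP position; "ee_rot": TCP orientation; "force": force on the tool from outside, world axes, zero at the start; "ft_torque": the same for the moment, N m; "width": opening from 0.0 (shut) to 1.0 (fully open).
Only numpy, scipy, OpenCV 4.12 (cv2) and the standard library are available. Lean on these libraries where they do the work, as an engineer would, in place of code of your own. Each camera call takes 0.05 s, during which the arm holds its last target. There are 200 camera calls.

## Working session

There is one attempt and no reset: what is moved stays moved. The work goes in short steps, Python scripts to look and compute and a tool call to move; the robot and the scene stay as the last step left them, time stands still between calls to the robot, and variables do not carry over. Pictures are saved under pics/ and viewed, about 8 in all and at most 12, crops included, and the job is handed in when it is done.

Besides the shell and the picture viewer there is one more tool, called after "Emit:" as name(argument=value, ...) on one line, values as JSON. carry_out: Moves the arm, as the interface text tells. Its arguments: {"type":"object","properties":{"plan":{"type":"array"},"squeeze":{"type":"number"}},"required":["plan"]}

```bash
mkdir -p pics
cat > h.py <<'E'
import numpy as np,cv2
from cell import arm
def grab(n,f=None):
    s=arm.observe(); im,d=arm.get_image(n); c=arm.get_calibration(n)
    if n=="wrist":
        T=np.eye(4);T[:3,:3]=cv2.Rodrigues(np.array(s["ee_rot"],float))[0];T[:3,3]=s["position"];T=T@np.array(c["tool_from_camera"])
    else:
        W=np.eye(4);W[:3,:3]=cv2.Rodrigues(np.array(c["rvec"],float))[0];W[:3,3]=np.ravel(c["tvec"]);T=np.linalg.inv(W)
    if f: cv2.imwrite(f,im[:,:,::-1])
    return im,d,np.array(c["intrinsics"]),np.array(c["D"]),T
def pts(uv,z,K,D,T):
    n=cv2.undistortPoints(np.float64(uv).reshape(-1,1,2),K,D).reshape(-1,2)
    p=np.c_[n,np.ones(len(n))]*np.ravel(z)[:,None]
    return p@T[:3,:3].T+T[:3,3]
E
python3 - <<'E'
from h import *
import pickle
o={n:grab(n,f"pics/{n}0.png") for n in("top","side")}
pickle.dump(o,open("o.pkl","wb"))
s=arm.observe();print(s["clock"],s["position"],s["ee_rot"])
E
```

```text
0.1 [0.27778002 0.55947982 0.29154083] [-7.17426569e-01 -3.05838707e+00  2.17487095e-03]
```

View pics/top0.png

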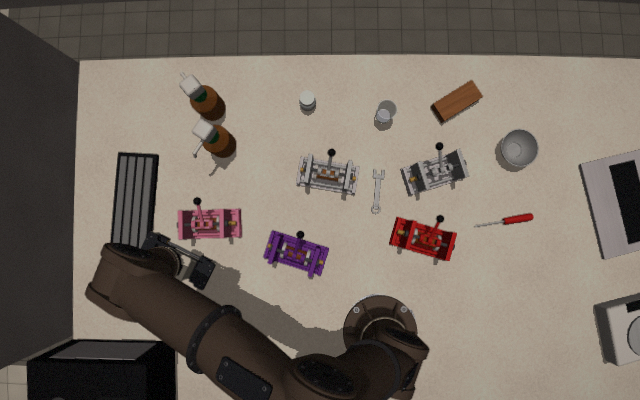

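View pics/side0.png

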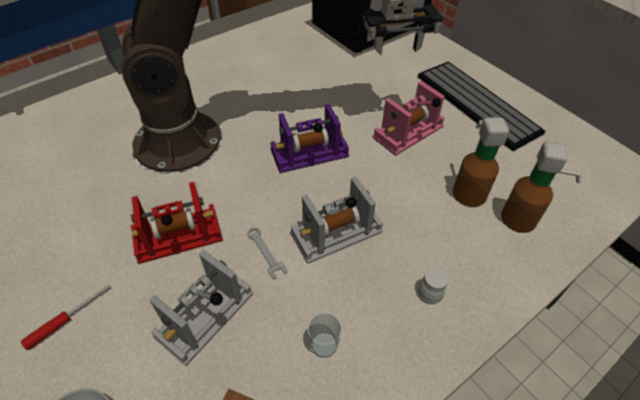

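The top view shows the grey frame with the amber column at about (327,175), ball at (332,153). The empty grey frame is at (435,172), ball at (439,146). Next I measure the ball and the frame's axis.

Run:
```python
from h import *
import pickle
o=pickle.load(open("o.pkl","rb"))
def ball(n,x0,y0,x1,y1):
    im,d,K,D,T=o[n]; m=(im[y0:y1,x0:x1].max(2)<45).astype(np.uint8)
    k,l,st,c=cv2.connectedComponentsWithStats(m)
    for i in np.argsort(-st[1:,4])[:2]+1:
        v,u=np.nonzero(l==i); z=np.median(d[v+y0,u+x0]); 
        print(n,c[i]+[x0,y0],st[i,2:],z,pts([c[i]+[x0,y0]],[z+.009],K,D,T)[0].round(4))
ball("top",320,142,345,166);ball("top",428,136,450,156)
ball("side",335,190,365,220)
im,d,K,D,T=o["top"]
def cloud(n,x0,y0,x1,y1):
    im,d,K,D,T=o[n];v,u=np.mgrid[y0:y1,x0:x1].reshape(2,-1);z=d[v,u];k=z>0
    return pts(np.c_[u,v][k],z[k],K,D,T),im[v,u][k],np.c_[u,v][k]
for b in((285,142,370,205),(393,136,476,205)):
    P,c,uv=cloud("top",*b)
    q=P[(P[:,2]>.119)&(P[:,2]<.14)]; r=cv2.minAreaRect((q[:,:2]*1000).astype(np.float32)); print("plates",len(q),r,cv2.boxPoints(r).tolist(), q[:,2].mean())
    for h in(-1,1):
        a=q[(q[:,1]-r[0][1]/1000)*h>0]; print(len(a),a.mean(0).round(4))
```

```text
top [331.2195122  152.26829268] [ 7  8 41] 1.1337725 [0.5739 0.1611 0.1717]
top [439.12820513 145.87179487] [ 7  7 39] 1.1526189 [ 0.5939 -0.1649  0.154 ]
top [448. 155.] [3 1 3] 1.2697245 [ 0.5849 -0.2301  0.0362]
side [351.23893805 201.59292035] [ 16  12 113] 0.93797624 [0.5749 0.1616 0.1733]
side [359. 195.] [3 3 3] 1.038663 [0.5298 0.2269 0.1055]
plates 292 ((523.181640625, 171.07061767578125), (138.22885131835938, 88.64409637451172), 79.73017883300781) [[467.2476806640625, 110.96538543701172], [554.4715576171875, 95.16155242919922], [579.1156005859375, 231.17584228515625], [491.8917236328125, 246.97967529296875]] 0.12539841880104033
152 [0.5151 0.1175 0.1256]
140 [0.5344 0.2306 0.1252]
plates 325 ((529.4328002929688, -184.5198516845703), (92.08959197998047, 143.46974182128906), 17.205392837524414) [[464.2294616699219, -129.6150360107422], [506.66754150390625, -266.6645812988281], [594.6361083984375, -239.42466735839844], [552.1980590820312, -102.3751220703125]] 0.12549208766553707
143 [ 0.5475 -0.2439  0.1248]
182 [ 0.518  -0.1327  0.126 ]
```

Yaw of the frame is about -9.7°, its centre about (0.524, 0.172), and the ball about (0.574, 0.161, 0.172), so the joint is near 0.31. The radius check gives 84.5 mm, which fits. I'll grip with the jaws along frame y, so I move above the ball with a spin of +0.29.

Emit:
carry_out(plan=[[0,0,3,0,5],[29.6,-39.8,3,0.29,5],[29.6,-39.8,3,0.29,5],[29.6,-39.8,3,0.29,5],[29.6,-39.8,3,0.29,5],[29.6,-39.8,3,0.29,5],[29.6,-39.8,3,0.29,5],[29.6,-39.8,3,0.29,5],[29.6,-39.8,3,0.29,5],[29.6,-39.8,3,0.29,5],[29.6,-39.8,3,0.29,5],[29.6,-39.8,3,0.29,5],[29.6,-39.8,3,0.29,5],[29.6,-39.8,3,0.29,5],[29.6,-39.8,3,0.29,5],[29.6,-39.8,3,0.29,5],[29.6,-39.8,3,0.29,5],[29.6,-39.8,3,0.29,5]])

```text
clock: 1.9
position: [0.5736, 0.1619, 0.3216]
ee_rot: [0.267, 3.13, -0.002]
force: [0.2, -0.0, 0.1]
width: 0.546
```

Run:
```python
from h import *
im,d,K,D,T=grab("wrist","pics/w1.png")
s=arm.observe();print(s["clock"],s["position"],cv2.Rodrigues(s["ee_rot"])[0].round(3),s["width"])
m=(im.max(2)<45).astype(np.uint8)
k,l,st,c=cv2.connectedComponentsWithStats(m)
for i in np.argsort(-st[1:,4])[:6]+1:
    v,u=np.nonzero(l==i);z=np.median(d[v,u]);print(c[i],st[i],z,pts([c[i]],[z+.009],K,D,T)[0].round(4))
```

```text
1.95 [0.57363194 0.16175985 0.32158982] [[-0.986  0.169 -0.   ]
 [ 0.169  0.986 -0.001]
 [-0.    -0.001 -1.   ]] 0.5437388100633505
[333.94153354 313.84301306] [    0   232   640   168 64413] 0.06789942 [0.5536 0.1663 0.3478]
[579.34144857 172.82775411] [ 552  147   58   51 1643] 0.3707444 [0.6254 0.4874 0.038 ]
[320.75249169 208.3372093 ] [307 195  28  28 602] 0.24258181 [0.5765 0.1575 0.1734]
[ 59.58888889 170.85555556] [ 44 162  26  21 270] 0.31139818 [ 0.5091 -0.1213  0.0974]
[275.65137615 140.11009174] [266 134  22  13 218] 0.2998172 [0.5185 0.1201 0.1005]
[365.95287958 140.91623037] [356 135  22  12 191] 0.29984528 [0.5348 0.211  0.1005]
```

View pics/w1.png

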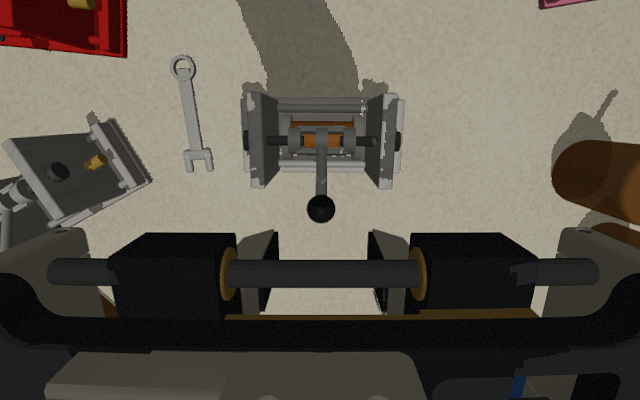

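The wrist picture shows the amber column's frame at about (320,140) and the ball at (321,208), between the jaws and in line with them. I descend and grip.

Emit:
carry_out(plan=[[0.2,-0.3,-4,0,5],[0.2,-0.3,-7,0,5],[0.2,-0.3,-9,0,5],[0.2,-0.3,-10.2,0,5],[0.2,-0.3,-10.2,0,5],[0.2,-0.3,-10.2,0,1.5],[0.2,-0.3,-10.2,0,1.5],[0.2,-0.3,-10.2,0,1.5],[0.2,-0.3,-10.2,0,1.5],[0.2,-0.3,-10.2,0,1.5],[0.2,-0.3,-10.2,0,1.5]], squeeze=15)

```text
clock: 3.05
position: [0.5763, 0.1595, 0.2204]
ee_rot: [0.266, 3.128, 0.0]
force: [0.7, 3.0, 3.9]
width: 0.245
```

Emit:
carry_out(plan=[[-0.45,0.08,0.33,0,1.5],[-0.91,0.16,0.62,0,1.5],[-1.44,0.25,0.9,0,1.5],[-1.96,0.34,1.14,0,1.5],[-2.5,0.43,1.34,0,1.5],[-3.07,0.53,1.51,0,1.5],[-3.65,0.63,1.63,0,1.5],[-4.22,0.72,1.71,0,1.5],[-5.1,0.87,1.76,0,1.5],[-5.1,0.87,1.76,0,1.5]])

```text
clock: 4.05
position: [0.524, 0.1689, 0.2381]
ee_rot: [0.265, 3.13, 0.001]
force: [-0.8, 4.6, -0.9]
width: 0.249
```

Run:
```python
from h import *
im,d,K,D,T=grab("side"); cv2.imwrite("pics/s1.png",cv2.resize(im[130:290,230:450,::-1],None,fx=3,fy=3))
```

```text
(no output)
```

View pics/s1.png

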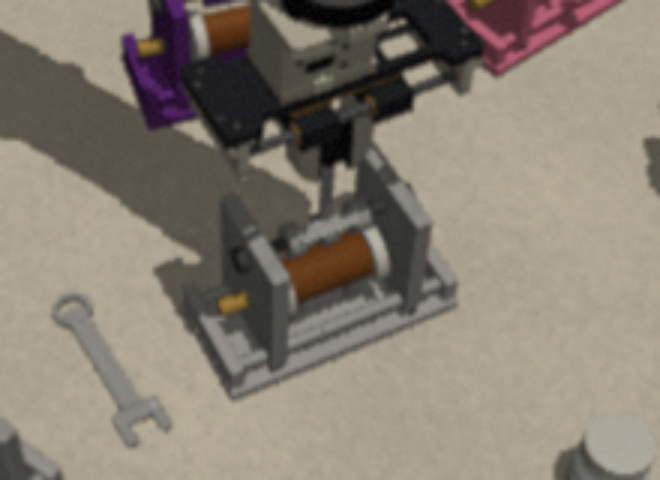

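The bar is upright at about (328,190) in the crop, with the ball held in the jaws. Forces are small. I carry on over to the stop.

Emit:
carry_out(plan=[[-0.58,0.1,-0.02,0,1.5],[-1.16,0.2,-0.08,0,1.5],[-1.74,0.3,-0.18,0,1.5],[-2.31,0.4,-0.33,0,1.5],[-2.86,0.49,-0.52,0,1.5],[-3.41,0.58,-0.73,0,1.5],[-3.94,0.67,-1.0,0,1.5],[-4.44,0.76,-1.29,0,1.5],[-4.92,0.84,-1.63,0,1.5],[-5.38,0.92,-1.99,0,1.5],[-5.81,1.0,-2.38,0,1.5],[-6.23,1.07,-2.81,0,1.5],[-6.6,1.13,-3.25,0,1.5],[-6.78,1.16,-3.5,0,1.5],[-7.1,1.22,-4.0,0,1.5],[-7.26,1.25,-4.25,0,1.5],[-7.35,1.26,-4.4,0,1.5],[-7.35,1.26,-4.4,0,1.5]])

```text
clock: 5.9
position: [0.4513, 0.1819, 0.195]
ee_rot: [0.264, 3.128, 0.003]
force: [-0.4, 5.0, 9.2]
width: 0.249
```

The ball is now at z≈0.148, the expected height at the stop, with 9 N pushing back. I let go and rise.

Emit:
carry_out(plan=[[0,0,0,0,4.5],[0,0,0,0,4.5],[0,0,0,0,4.5],[0,0,0,0,4.5],[0,0,2,0,4.5],[0,0,4,0,4.5],[0,0,7,0,4.5],[0,0,11,0,4.5],[-4,0,15,0,4.5],[-8,0,15,0,4.5],[-8,0,15,0,4.5],[-8,0,15,0,4.5]])

```text
clock: 7.1
position: [0.3707, 0.1817, 0.3452]
ee_rot: [0.263, 3.128, 0.003]
force: [-0.5, 0.4, -0.4]
width: 0.492
```

Run:
```python
from h import *
for n in("wrist","side"):
    im,d,K,D,T=grab(n,f"pics/{n}3.png")
    m=(im.max(2)<45).astype(np.uint8)
    k,l,st,c=cv2.connectedComponentsWithStats(m)
    for i in range(1,k):
        if st[i,4]<25: continue
        v,u=np.nonzero(l==i);z=np.median(d[v,u]);p=pts([c[i]],[z+.009],K,D,T)[0]
        if .35<p[0]<.65 and abs(p[1])<.3 and .06<p[2]<.21: print(n,c[i].round(),st[i,2:],p.round(4))
s=arm.observe();print(s["clock"],s["position"],s["force"],s["width"])
```

```text
wrist [  6. 245.] [ 17  10 108] [ 0.3732 -0.1674  0.1499]
side [323. 170.] [ 9  8 60] [0.4527 0.1815 0.1494]
side [311. 216.] [ 8  9 31] [0.5102 0.1065 0.0984]
side [166. 220.] [11 10 92] [ 0.3761 -0.1627  0.1537]
side [216. 298.] [ 12  13 117] [ 0.5944 -0.1662  0.1559]
7.2 [0.37174835 0.18164    0.34471735] [ 0.11053712 -0.29144953  0.01551387] 0.48847064835951487
```

View pics/wrist3.png

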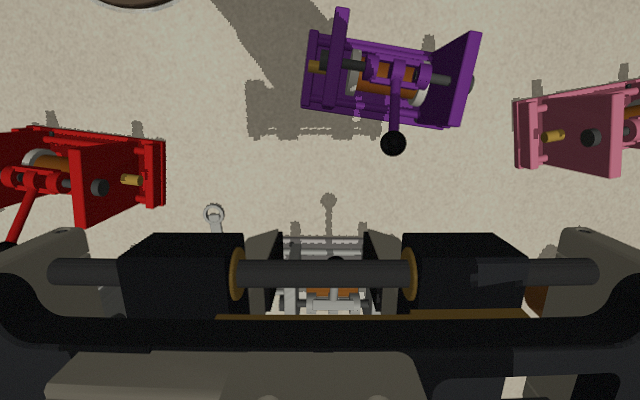

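View pics/side3.png

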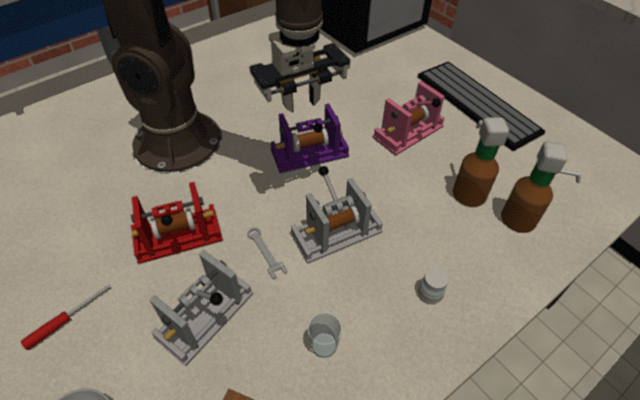

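The side view shows the ball at (323,170), leaning towards the robot. It measures z=0.149, about 58.5° of lean, so the joint is near 1.98. The plates are in against the flanges. The spare ball is still at (216,298), and the gripper is clear.

```bash
python3 -c "
from cell import arm
print(arm.sign_off())"
```

```text
the job is handed in; nothing more can be done
None
```

I gripped the ball on the amber-column frame's turnbuckle and swung the bar up and over towards the robot to its stop. I then let go, backed the arm clear and handed the job in at about 7.2 s on the clock.

**Turnbuckle:** After release, the side camera put the ball at (0.453, 0.182, 0.149). That is a lean of about 58.5°, so the joint is near 1.98 of 2.0 rad. The end plates looked drawn in against the flanges; I did not measure their gap.

**Empty frame:** Its ball is unmoved to within 2 mm, at (0.594, -0.166) now against (0.594, -0.165) before.

**Robot:** It is touching nothing, and the tool force reads about 0.3 N. The highest reading I saw was about 10 N, at the stop.

**Disagreements:** The cameras differed by about 4 mm on where the ball was at the start, so I used a value in between and the grip held. The wrist camera did not detect the ball in the final check because the gripper partly hid it. The final angle therefore rests on the side camera, and the tool height at the stop agrees with it.

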